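# Pack the desk caddy and snap its lid shut

## Task

Put the eraser, the pencil sharpener and the roll of tape into the round desk caddy, lying on its floor. Then set the lid on the caddy's centre stud and press it down until it clicks and sits flat on the rim, and keep pressing: finish with the gripper still pushing the lid firmly down (with about the weight of a kilogram), not letting go. Leave the mug, the pen pot and the stapler where they are.

Things in the scene. Friction and masses are not known exactly. Their poses are not given: they have to be found in the camera images.
- caddy_rim (a point): Centre of the mouth of the caddy, level with its rim, 50 mm above the desk; z up. Straight below stands the caddy's centre stud: steel, 20 mm thick, tapered to 8 mm at its tip, which is 2 mm below the rim. Three sprung catches stand out of the stud to a radius of 14 mm, 13 mm below the rim.
- lid_knob (a point): Middle of the knob on the loose lid, half-way up: an upright steel cylinder 28 mm in diameter, 40 mm tall. z: the lid's axis, up. The lid's top face is 20 mm below this point, its underside 25 mm, the foot of its collar (on which it stands on the desk at the start) 45 mm. With the lid fully home this point is 25 mm above caddy_rim.
- lid_socket (a point): Centre of the foot of the lid's collar, at the mouth of the 23 mm socket for the stud; z up. Set on the stud, the lid rests on the catches about 10 mm too high; pushing on takes some 7 to 15 N, then the push drops (click) and a few mm on the disc meets the rigid rim. Fully home this point is 20 mm below caddy_rim.
- lid: The loose lid, wood, about 130 g: a disc 164 mm across and 5 mm thick, knob on top, under it a round collar 56 mm across and 20 mm deep with the socket in it. Same origin and axes as lid_socket.
- caddy: The caddy, a round open wooden box fixed to the desk: 160 mm across, 50 mm high, walls 4 mm, floor 5 mm. Origin at the centre of its underside. Between stud and wall is a ring of free floor 66 mm wide; the small things fit there lying flat, clear of the lid.
- eraser_mid (a point): The eraser, a white block in a cardboard sleeve, 56 x 26 x 16 mm (x, y, z), lying on the desk; this point is its centre, x along its length, z up.
- sharpener_mid (a point): The pencil sharpener, a small dark metal block 38 x 24 x 18 mm (x, y, z) with its blade on top; this point is its centre, x along its length, z up.
- tape_mid (a point): The roll of tape, a ring lying flat: 48 mm outside, 30 mm hole, 18 mm high; this point is its centre, in the hole, half-way up; z up.
- eraser: The eraser; origin at the centre of its underside.
- sharpener: The sharpener; origin at the centre of its underside.
- tape: The roll of tape; origin at the centre of its underside.
- mug: Bystander: white mug, 76 mm wide, 88 mm high; origin under its centre, handle towards its +y. Stays where it is.
- penpot: Bystander: white pot with pens, 72 mm wide, about 180 mm high with the pens; origin under its centre. Stays where it is.
- stapler: Bystander: black stapler, 35 x 130 x 60 mm; origin under its centre, its length along y. Stays where it is.

How it is judged (in metres and radians):
On the way, in this order (a step that is already met when the one before it is completed fails the run):
1. eraser, sharpener and tape lie on the floor of the caddy, let go (horizontal distance between each of eraser_mid, sharpener_mid, tape_mid and caddy_rim below 0.076 m and z of each of eraser_mid, sharpener_mid, tape_mid in the frame of caddy_rim below -0.025 m and contact force between the fingers and eraser below 0.2 N and contact force between the fingers and sharpener below 0.2 N and contact force between the fingers and tape below 0.2 N), for 0.2 s.
2. the lid is snapped on, flat on the rim (horizontal distance between lid_socket and caddy_rim below 0.004 m and z of lid_socket in the frame of caddy_rim below -0.018 m and angle between lid's own z axis and vertical below 0.06 rad), for 0.2 s.
At the end, for the whole second after the job is handed in: All three small things are in the caddy (at least 25 mm below the rim); the lid is home (within 4 mm of the axis, at most 2 mm high, tilt under 0.06 rad), still; the gripper is on the lid (over 2 N) and lid and caddy press on each other with over 6 N (all of step 2 and horizontal distance between each of eraser_mid, sharpener_mid, tape_mid and caddy_rim below 0.076 m and z of each of eraser_mid, sharpener_mid, tape_mid in the frame of caddy_rim below -0.025 m and contact force between lid and caddy above 6 N and contact force between the fingers and lid above 2 N and linear speed of lid below 0.02 m/s); the arm keeps its last pose, push and grip.
It fails at once if the mug, the pen pot or the stapler was pushed more than 20 mm (distance of any of mug, penpot, stapler from where it was at the start of the episode above 0.02 m).
It also fails if it takes over 72 s, if anything falls off the work surface, if the arm or the gripper's body presses on something with over 40 N, if the wrist force passes 120 N, or if a joint passes its speed limit or range.

## Robot

A 6-joint arm with a two-finger parallel gripper is mounted at the origin on the work surface. World frame = base frame: x ahead of the robot, y to its left, z up, the work surface at z = 0. Lengths are in mm, angles in rad, forces in N, time in s.
With the tool pointing down it reaches from about 400 to 925 mm from the base axis. Payload 3.4 kg.
Tool frame: the origin (TCP) lies at the very end of the fingers, on their centre line; the grasp point (between the pads) lies 19 mm behind it; z points along the fingers, y is the line along which they close (so a half turn about z gives the same grasp; the last joint's range is limited). The gripper opens to 85 mm and grips with 20 to 120 N. Pads are 22 mm wide; open, the fingers measure 114 mm over their backs; the gripper's body (76 mm by 85 mm) begins 54 mm behind the grasp point. The pads swing forward as they close: fully open they stand 13 mm farther back than shut.
Start: joints at [1.083, 0.307, 1.506, -0, 1.328, -0.073], TCP at [231.752, 526.234, 231.305] pointing down, gripper open.
Joint ranges: [-3.12, 3.12], [-1.05, 2.28], [0.14, 2.33], [-1.42, 4.57], [0.1, 2.73], [-2.68, 2.68]. Speed limits (rad/s): [2.57, 2.57, 3.14, 3.14, 3.14, 3.14].

## Interface

Orientations are given as a 3x3 rotation matrix whose columns are the frame's x, y, z axes.
In Python, from cell import get_state, camera, hand_in gives the robot as it stands.
- The arm moves only by the tool carry_out, never from a script. Its argument "deltas" is a list of rows, each a list of 2 entries, a list of its own where there are three numbers: the shift along the tool's x, y, z in cm, then the turn about the tool's z in degrees. A call has 1 to 8 rows; each row is the pose to reach, as a shift and turn from the pose commanded when the call began, along the tool's axes at that moment; what a row does not reach only later rows make up. A row lasts 1/10 s, in which the tool goes at most 50 mm and 8.59 degrees, less where a joint would pass 70% of its speed; a pose out of reach is approached as far as the arm can. A call with a gripper value outside its range is refused whole. "fingers" is the opening, from 0 (shut) to 1 (fully open), set as the call begins (left out, the last holds). The fingers move at their own pace and stop on an object; the grip force is fixed at half the most. Time passes only in rows, so rows that repeat a pose let the fingers close. It gives the time, the measured TCP pose, the force, the opening and the grip force at its end, in the units of the state.
- get_state(): the state, without advancing time (a new reading comes with each control period).
- camera(name): name is "scene" or "top"; returns a dict with "frame" (384x512x3 uint8, blue, green, red), "camera_matrix" (3x3 intrinsics, pixels), "R" (3x3) and "t" (3): a world point X has camera coordinates R X + t. Camera axes: x right, y down, z forward; pixel columns grow to the right and rows downward; lengths in mm; the calibration is good to about 2 mm. A picture is of the moment at which its call begins. There is no depth.
- hand_in(): hands the job in; it is judged then, once.
The state is a dict: "time_s": time; "qpos": joint angles; "dq": joint speeds; "tau": joint torques, N m; "position": TCP position; "eef_rot": TCP orientation; "wrist_force": force on the tool from outside, world axes, zero at the start; "moment": the same for the moment, N m; "opening": finger opening in mm; "grip_force": force on a finger pad.
Only numpy, scipy, OpenCV 4.12 (cv2) and the standard library are available. Lean on these libraries where they do the work, as an engineer would, in place of code of your own. Each camera call takes 0.05 s, during which the arm holds its last target. There are 200 camera calls.

## Working session

There is one attempt and no reset: what is moved stays moved. The work goes in short steps, Python scripts to look and compute and a tool call to move; the robot and the scene stay as the last step left them, time stands still between calls to the robot, and variables do not carry over. Pictures are saved under pics/ and viewed, at most 10 in all, crops included, and the job is handed in when it is done.

Besides the shell and the picture viewer there is one more tool, called after ">>>" as a command line: name --argument value ..., lists and objects as JSON in quotes. carry_out: Moves the arm, as the interface text tells. Its arguments: {"type":"object","properties":{"deltas":{"type":"array","items":{"type":"array"}},"fingers":{"type":"number"}},"required":["deltas"]}

```bash
mkdir -p pics
python3 - <<'E'
from cell import *
import cv2, numpy as np
for n in("top","scene"):
    c=camera(n); cv2.imwrite(f"pics/{n}0.png",cv2.resize(c["frame"],(800,600),interpolation=cv2.INTER_CUBIC))
    print(n,c["camera_matrix"].tolist(),c["R"].round(4).tolist(),c["t"].round(1).tolist())
s=get_state();print(s["time_s"],s["position"],s["eef_rot"],s["wrist_force"],s["opening"])
E
```

```text
top [[384.935136051271, 0.0, 253.62527612645007], [0.0, 384.935136051271, 197.9850829027515], [0.0, 0.0, 1.0]] [[0.0113, -0.9999, -0.0003], [-0.9952, -0.0112, -0.0975], [0.0975, 0.0014, -0.9952]] [-37.0, 592.6, 918.1]
scene [[396.80871154070843, 0.0, 255.20178349983235], [0.0, 396.80871154070843, 190.46404466787962], [0.0, 0.0, 1.0]] [[-0.5093, 0.8606, -0.0077], [0.6363, 0.3705, -0.6766], [-0.5794, -0.3495, -0.7363]] [312.2, -342.5, 1398.1]
0.1 [231.46129779 525.6994387  230.48122863] [[-9.15200910e-01  4.02996963e-01 -8.61359524e-04]
 [ 4.02997858e-01  9.15199522e-01 -1.60029586e-03]
 [ 1.43401453e-04 -1.81171827e-03 -9.99998349e-01]] [ 0.67926044 -1.43872094 -0.14773314] 85.4768745831078
```

View pics/top0.png

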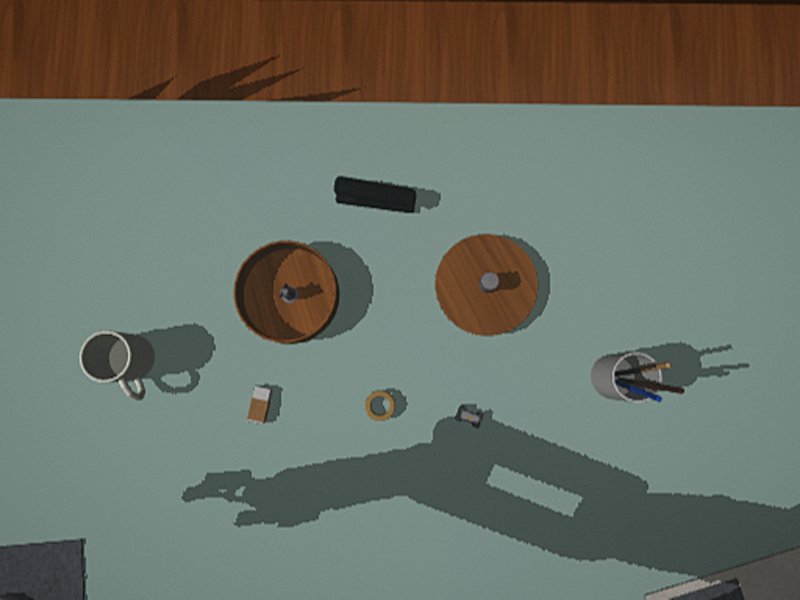

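View pics/scene0.png

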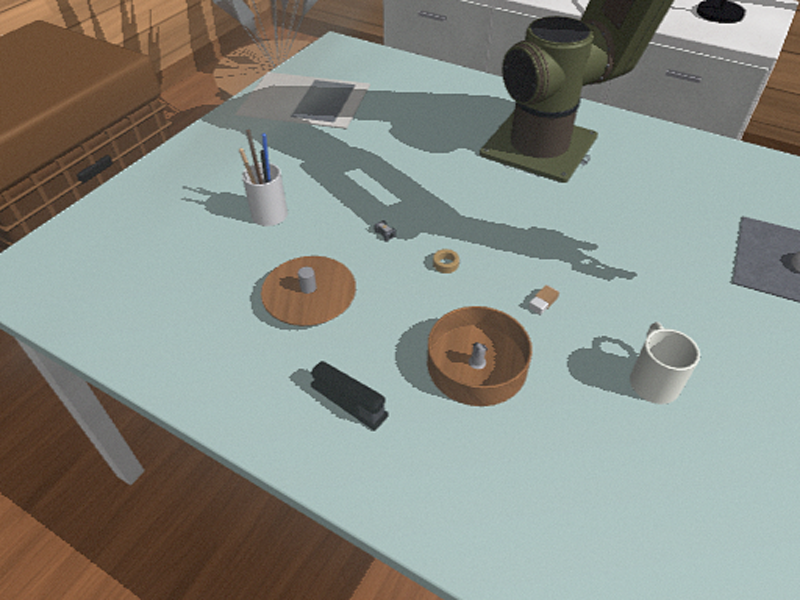

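Top view (800x600 pixels): caddy rim centre is at (287,292), lid knob (489,281), eraser (260,404), tape (380,405), sharpener (468,416), stapler (375,194), mug (117,357), pot (625,377). The scene view agrees.

```bash
cat > h.py <<'E'
from cell import *
import cv2, numpy as np
def ray(c,u,v,z):
    d=c["R"].T@np.linalg.solve(c["camera_matrix"],[u,v,1.]); C=-c["R"].T@c["t"]
    return C+d*(z-C[2])/d[2]
def proj(c,X): 
    p=c["camera_matrix"]@(c["R"]@np.array(X,float)+c["t"]); return p[:2]/p[2]
def delta(target,yaw_y=None):
    "shift in tool axes (cm) to world target, and the turn (deg) bringing tool y onto heading yaw_y (deg, mod 180)"
    s=get_state(); E=s["eef_rot"]; d=E.T@(np.array(target)-s["position"])/10
    a=None
    if yaw_y is not None:
        h=np.degrees(np.arctan2(E[1,1],E[0,1])); a=-((yaw_y-h+90)%180-90)   # tool z down
    return d.round(2),a
E
python3 - <<'E'
from h import *
c=camera("top"); f=c["frame"]; hsv=cv2.cvtColor(f,cv2.COLOR_BGR2HSV)
K=512/800
def blob(name,box,mask,z,fit="rect"):
    x0,y0,x1,y1=[int(b*K) for b in box]; m=np.zeros(f.shape[:2],np.uint8); m[y0:y1,x0:x1]=mask[y0:y1,x0:x1]*255
    m=cv2.morphologyEx(m,cv2.MORPH_CLOSE,np.ones((3,3)))
    cs,_=cv2.findContours(m,cv2.RETR_EXTERNAL,cv2.CHAIN_APPROX_NONE); k=max(cs,key=cv2.contourArea)
    W=np.array([ray(c,u,v,z)[:2] for u,v in k[:,0]],np.float32)
    r=cv2.minAreaRect(W); e=cv2.minEnclosingCircle(W); M=W.mean(0)
    print(name,"rect",np.round(r[0],1),np.round(r[1],1),round(r[2],1),"circ",np.round(e[0],1),round(e[1],1))
h,s,v=[hsv[...,i].astype(int) for i in range(3)]
brown=(h<30)&(s>80)
blob("caddy",(225,230,350,355),brown,50)
blob("lid",(425,225,550,345),brown,25)
blob("knob",(470,260,505,300),(s<60),65)
blob("tape",(350,380,410,430),brown,18)
nt=~((h>60)&(h<100)&(s>25))
blob("eraser",(235,375,290,435),nt,16)
blob("sharp",(445,395,495,435),nt,18)
for p in ((260,404),(468,416)):
    print(ray(c,p[0]*K,p[1]*K,16).round(1))
a=cv2.resize(f[235:285,140:210],(700,500),interpolation=cv2.INTER_NEAREST)[:, :380]
b=cv2.resize(f[235:285,275:345],(700,500),interpolation=cv2.INTER_NEAREST)[:, 80:500]
cv2.imwrite("pics/crop.png",np.hstack([a,b]))
E
```

```text
caddy rect [617.5 141.5] [158.  161.7] 0.6 circ [617.  140.3] 82.2
lid rect [ 635.6 -170.9] [161.2 160.6] 89.4 circ [ 635.9 -171.8] 81.7
knob rect [ 633.4 -169.2] [25.1 30.7] 45.4 circ [ 633.8 -169.5] 16.0
tape rect [443.6  -5.9] [43.6 44.2] 0.7 circ [442.9  -5.2] 23.4
eraser rect [442.  183.8] [30.2 57. ] 79.1 circ [441.8 183.3] 29.8
sharp rect [ 427.2 -145.7] [37.2 21.7] 69.0 circ [ 426.9 -145.6] 19.9
[442.3 182.3  16. ]
[ 427.4 -144.6   16. ]
```

View pics/crop.png

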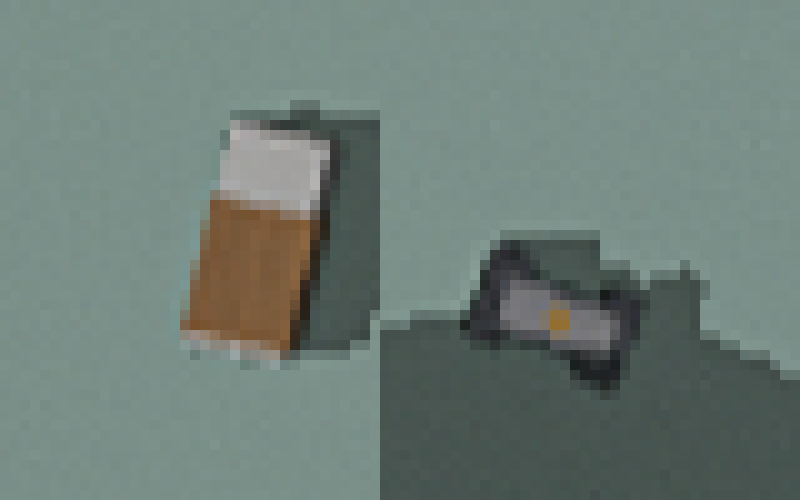

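Run:
```python
from h import *
print(delta((442,183.5,120),-11))
```

```text
(array([-33.06, -22.82,  11.09]), np.float64(77.23362662078057))
```

>>> carry_out --deltas '[[[-4, -2.8, 1], 9], [[-9, -6, 3], 18], [[-13, -9, 4.5], 27], [[-17, -12, 6], 36], [[-21, -15, 7.5], 45], [[-25, -17.5, 9], 54], [[-29, -20, 10], 62], [[-33, -22.8, 11], 70]]' --fingers 0.85

```text
time_s: 0.95
position: [433.9, 196.7, 124.2]
eef_rot: [[0.05, 0.999, -0.0], [0.999, -0.05, 0.0], [0.0, -0.0, -1.0]]
wrist_force: [0.7, 1.2, -1.0]
opening: 72.3
grip_force: 0.0
```

Run:
```python
from h import *
s=get_state();print(s["time_s"],s["position"],s["wrist_force"],s["opening"])
print(delta((442,183.5,40),-11),delta((442,183.5,1),-11))
```

```text
0.95 [433.94983503 196.67427807 124.17714204] [ 0.72225451  1.21351509 -0.98577588] 72.26120478662932
(array([-1.28,  0.87,  8.42]), np.float64(8.13869408461754)) (array([-1.28,  0.87, 12.32]), np.float64(8.13869408461754))
```

>>> carry_out --deltas '[[[0, 0, 0], 7], [[0, 0, 4], 7], [[0, 0, 4], 7], [[0, 0, 4], 7]]'

```text
time_s: 1.35
position: [432.2, 198.0, 84.3]
eef_rot: [[0.165, 0.986, -0.003], [0.986, -0.165, -0.001], [-0.002, -0.003, -1.0]]
wrist_force: [-0.1, -0.6, -0.4]
opening: 72.7
grip_force: 0.0
```

Run:
```python
from h import *
s=get_state();print(s["time_s"],s["position"],s["dq"].round(3),s["wrist_force"])
print(delta((442,183.5,1),-11))
c=camera("scene"); u,v=proj(c,(442,183.5,20)).astype(int)
cv2.imwrite("pics/g1.png",cv2.resize(c["frame"][v-70:v+50,u-80:u+80],(800,600),interpolation=cv2.INTER_CUBIC))
```

```text
1.35 [432.16007324 198.01345232  84.31275055] [ 0.013 -0.026 -0.03  -0.001 -0.007  0.002] [-0.08719023 -0.55837419 -0.3927972 ]
(array([-1.26,  1.23,  8.33]), np.float64(1.4921380199826046))
```

View pics/g1.png

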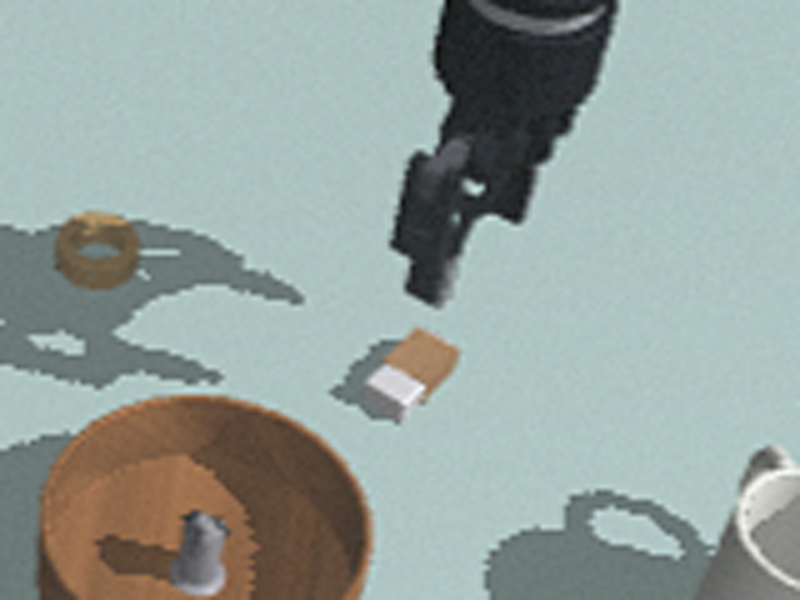

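The picture shows the gripper above the eraser (at (410,375)), which lies undisturbed and still needs about 17 mm of lateral correction.

>>> carry_out --deltas '[[[-1.3, 1.2, 0], 1.5], [[-1.3, 1.2, 3], 1.5], [[-1.3, 1.2, 6], 1.5], [[-1.3, 1.2, 7.5], 1.5], [[-1.3, 1.2, 8.2], 1.5], [[-1.3, 1.2, 8.2], 1.5], [[-1.3, 1.2, 8.2], 1.5]]'

```text
time_s: 2.1
position: [443.9, 184.2, 3.9]
eef_rot: [[0.19, 0.982, 0.002], [0.982, -0.19, 0.001], [0.001, 0.002, -1.0]]
wrist_force: [0.5, 0.3, -0.1]
opening: 72.7
grip_force: 0.0
```

>>> carry_out --deltas '[[[0, 0, 0], 0], [[0, 0, 0], 0], [[0, 0, 0], 0], [[0, 0, 0], 0], [[0, 0, 0], 0], [[0, 0, 0], 0]]' --fingers 0.3

```text
time_s: 2.7
position: [443.9, 184.0, 4.4]
eef_rot: [[0.191, 0.982, 0.003], [0.982, -0.191, 0.001], [0.002, 0.002, -1.0]]
wrist_force: [-1.7, 0.4, 7.3]
opening: 54.2
grip_force: 62.2
```

>>> carry_out --deltas '[[[0, 0, -2], 0], [[0, 0, -5], 0], [[0, 0, -8], 0], [[0, 0, -9], 0], [[0, 0, -9], 0], [[0, 0, -9], 0]]'

```text
time_s: 3.3
position: [442.5, 183.4, 92.4]
eef_rot: [[0.191, 0.982, -0.0], [0.982, -0.191, -0.0], [-0.0, -0.0, -1.0]]
wrist_force: [-0.2, -0.1, -0.5]
opening: 53.7
grip_force: 64.0
```

Run:
```python
from h import *
s=get_state();print(s["time_s"],s["position"],s["wrist_force"],s["opening"],s["grip_force"])
print(delta((625,182,90),-11))
```

```text
3.3 [442.51182219 183.42785891  92.43572537] [-0.19013795 -0.07704255 -0.47427373] 53.678978912136735 63.97747993469238
(array([ 3.35, 17.94,  0.24]), np.float64(-0.01956245659711442))
```

>>> carry_out --deltas '[[[0.8, 4.5, 0], 0], [[1.6, 9, 0], 0], [[2.4, 13.5, 0], 0], [[3.35, 17.9, 0], 0], [[3.35, 17.9, 0], 0], [[3.35, 17.9, 0], 0], [[3.35, 17.9, 1.5], 0], [[3.35, 17.9, 3], 0]]'

```text
time_s: 4.1
position: [622.5, 182.1, 61.4]
eef_rot: [[0.191, 0.982, -0.003], [0.982, -0.191, -0.001], [-0.001, -0.003, -1.0]]
wrist_force: [-0.0, 0.2, -0.7]
opening: 53.7
grip_force: 64.0
```

>>> carry_out --deltas '[[[0, 0, 2], 0], [[0, 0, 4], 0], [[0, 0, 4.9], 0], [[0, 0, 4.9], 0], [[0, 0, 4.9], 0], [[0, 0, 4.9], 0]]'

```text
time_s: 4.7
position: [625.6, 182.5, 14.8]
eef_rot: [[0.191, 0.982, 0.002], [0.982, -0.191, 0.0], [0.001, 0.001, -1.0]]
wrist_force: [0.5, -0.3, -0.8]
opening: 54.0
grip_force: 64.0
```

>>> carry_out --deltas '[[[0, 0, 0.3], 0], [[0, 0, 0.3], 0], [[0, 0, 0.3], 0]]'

```text
time_s: 5.0
position: [625.2, 182.3, 11.1]
eef_rot: [[0.191, 0.982, 0.001], [0.982, -0.191, 0.0], [0.0, 0.0, -1.0]]
wrist_force: [-1.0, -0.4, 0.3]
opening: 53.9
grip_force: 64.0
```

>>> carry_out --deltas '[[[0, 0, 0], 0], [[0, 0, 0], 0], [[0, 0, 0], 0], [[0, 0, -2], 0], [[0, 0, -5], 0], [[0, 0, -8.5], 0], [[0, 0, -8.5], 0], [[0, 0, -8.5], 0]]' --fingers 0.74

```text
time_s: 5.8
position: [625.9, 182.4, 97.0]
eef_rot: [[0.191, 0.982, 0.003], [0.982, -0.191, 0.001], [0.001, 0.003, -1.0]]
wrist_force: [-0.1, -0.1, -0.2]
opening: 63.2
grip_force: 0.0
```

Run:
```python
from h import *
s=get_state();print(s["time_s"],s["position"],s["wrist_force"],s["opening"])
print(delta((443.5,-5.5,90),49),delta((443.5,-5.5,90),-11))
```

```text
5.8 [625.85770618 182.42672153  97.04716561] [-0.08334372 -0.0713694  -0.24807714] 63.23780363760895
(array([-21.93, -14.31,   0.65]), np.float64(-60.02082937181831)) (array([-21.93, -14.31,   0.65]), np.float64(-0.020829371818308573))
```

>>> carry_out --deltas '[[[-3, -2, 0], -8], [[-6, -4, 0], -16], [[-9.5, -6.2, 0], -24], [[-13, -8.5, 0], -32], [[-16.5, -10.8, 0], -40], [[-20, -13, 0], -48], [[-21.9, -14.3, 0.6], -56], [[-21.9, -14.3, 0.6], -60]]' --fingers 0.8

```text
time_s: 6.6
position: [437.1, -6.7, 87.9]
eef_rot: [[-0.756, 0.655, -0.008], [0.655, 0.756, 0.0], [0.006, -0.005, -1.0]]
wrist_force: [-0.2, 0.3, -0.4]
opening: 68.7
grip_force: 0.0
```

>>> carry_out --deltas '[[[0, 0, 2], 0], [[0, 0, 4], 0], [[0, 0, 4], 0], [[0, 0, 4], 0]]'

```text
time_s: 7.0
position: [441.6, -5.2, 49.0]
eef_rot: [[-0.754, 0.656, -0.003], [0.656, 0.754, 0.0], [0.003, -0.002, -1.0]]
wrist_force: [0.4, -0.1, 0.7]
opening: 68.1
grip_force: 0.0
```

Run:
```python
from h import *
s=get_state();print(s["time_s"],s["position"],s["wrist_force"],s["opening"],delta((443.5,-5.5,3.5),49))
```

```text
7.0 [441.61208387  -5.24228998  48.9626785 ] [ 0.40442899 -0.11201683  0.70180692] 68.06290489818988 (array([-0.17,  0.11,  4.55]), np.float64(-0.021558657968796524))
```

>>> carry_out --deltas '[[[-0.2, 0.1, 2], 0], [[-0.2, 0.1, 3.5], 0], [[-0.2, 0.1, 4.5], 0], [[-0.2, 0.1, 4.5], 0], [[-0.2, 0.1, 4.5], 0]]'

```text
time_s: 7.5
position: [445.2, -5.9, 5.1]
eef_rot: [[-0.755, 0.656, 0.0], [0.656, 0.755, -0.0], [-0.0, 0.0, -1.0]]
wrist_force: [-0.8, -0.0, -0.1]
opening: 68.5
grip_force: 0.0
```

>>> carry_out --deltas '[[[0, 0, 0], 0], [[0, 0, 0], 0], [[0, 0, 0], 0], [[0, 0, 0], 0], [[0, 0, 0], 0], [[0, 0, 0], 0]]' --fingers 0.3

```text
time_s: 8.1
position: [445.7, -6.0, 6.2]
eef_rot: [[-0.755, 0.656, 0.002], [0.656, 0.755, -0.0], [-0.002, 0.001, -1.0]]
wrist_force: [-1.5, 1.3, 9.5]
opening: 45.6
grip_force: 59.8
```

>>> carry_out --deltas '[[[0, 0, -2], 0], [[0, 0, -5], 0], [[0, 0, -8], 0], [[0, 0, -9], 0], [[0, 0, -9], 0], [[0, 0, -9], 0]]'

```text
time_s: 8.7
position: [444.5, -5.9, 94.4]
eef_rot: [[-0.754, 0.656, -0.0], [0.656, 0.754, 0.0], [0.0, -0.0, -1.0]]
wrist_force: [-0.1, -0.3, -0.2]
opening: 45.4
grip_force: 61.6
```

Run:
```python
from h import *
s=get_state();print(s["time_s"],s["position"],s["wrist_force"],s["opening"],s["grip_force"])
print(delta((649,113.5,90),49))
```

```text
8.7 [444.49859186  -5.88220867  94.44702335] [-0.12423185 -0.28953214 -0.19651507] 45.36380410076945 61.58276466652751
(array([-7.59, 22.43,  0.44]), np.float64(-0.02064166057719774))
```

>>> carry_out --deltas '[[[-1.5, 4.5, 0], 0], [[-3, 9, 0], 0], [[-4.5, 13.5, 0], 0], [[-6, 18, 0], 0], [[-7.6, 22.4, 0], 0], [[-7.6, 22.4, 0], 0], [[-7.6, 22.4, 0], 0], [[-7.6, 22.4, 1.5], 0]]'

```text
time_s: 9.5
position: [648.6, 112.8, 79.4]
eef_rot: [[-0.755, 0.656, -0.001], [0.656, 0.755, -0.0], [0.0, -0.001, -1.0]]
wrist_force: [0.9, 0.0, -0.1]
opening: 45.6
grip_force: 61.7
```

>>> carry_out --deltas '[[[0, 0, 2], 0], [[0, 0, 4], 0], [[0, 0, 6], 0], [[0, 0, 6.5], 0], [[0, 0, 6.5], 0], [[0, 0, 6.5], 0]]'

```text
time_s: 10.1
position: [649.2, 112.8, 15.2]
eef_rot: [[-0.754, 0.657, 0.0], [0.657, 0.754, -0.0], [-0.0, 0.0, -1.0]]
wrist_force: [0.8, -0.5, -0.1]
opening: 45.1
grip_force: 61.7
```

>>> carry_out --deltas '[[[0, 0, 0.3], 0], [[0, 0, 0.3], 0], [[0, 0, 0.3], 0]]'

```text
time_s: 10.4
position: [649.7, 113.3, 12.3]
eef_rot: [[-0.755, 0.656, 0.001], [0.656, 0.755, 0.0], [-0.001, 0.001, -1.0]]
wrist_force: [0.6, -0.1, -1.4]
opening: 45.2
grip_force: 61.7
```

>>> carry_out --deltas '[[[0, 0, 0], 0], [[0, 0, 0], 0], [[0, 0, 0], 0], [[0, 0, -2], 0], [[0, 0, -5], 0], [[0, 0, -8.5], 0], [[0, 0, -8.5], 0], [[0, 0, -8.5], 0]]' --fingers 0.65

```text
time_s: 11.2
position: [650.1, 113.3, 98.1]
eef_rot: [[-0.755, 0.656, 0.003], [0.656, 0.755, 0.0], [-0.002, 0.002, -1.0]]
wrist_force: [0.0, -0.4, -0.6]
opening: 55.4
grip_force: 0.0
```

Run:
```python
from h import *
s=get_state();print(s["time_s"],s["position"],s["wrist_force"],s["opening"])
print(delta((427,-145.5,90),70))
```

```text
11.2 [650.13671589 113.28528208  98.05887196] [ 0.04361224 -0.38644967 -0.55082025] 55.38806929003569
(array([ -0.15, -34.17,   0.74]), np.float64(-21.017968037513754))
```

>>> carry_out --deltas '[[[0, -4.5, 0], -5], [[0, -9, 0], -10], [[0, -13.5, 0], -15], [[0, -18, 0], -21], [[0, -22.5, 0], -21], [[0, -27, 0], -21], [[0, -31, 0.7], -21], [[-0.1, -34.2, 0.7], -21]]' --fingers 0.7

```text
time_s: 12.0
position: [421.9, -145.8, 88.1]
eef_rot: [[-0.939, 0.343, -0.005], [0.343, 0.939, 0.002], [0.005, 0.0, -1.0]]
wrist_force: [0.2, -0.2, -0.5]
opening: 60.0
grip_force: 0.0
```

>>> carry_out --deltas '[[[0, 0, 0], 0], [[0, 0, 4], 0], [[0, 0, 4], 0], [[0, 0, 4], 0]]'

```text
time_s: 12.4
position: [424.6, -144.5, 48.9]
eef_rot: [[-0.94, 0.342, -0.004], [0.342, 0.94, 0.002], [0.004, 0.0, -1.0]]
wrist_force: [0.3, -0.3, 0.7]
opening: 59.6
grip_force: 0.0
```

Run:
```python
from h import *
s=get_state();print(s["time_s"],s["position"],s["wrist_force"],s["opening"],delta((428,-145.5,5.5),70))
```

```text
12.4 [ 424.63135461 -144.45404145   48.91601893] [ 0.33358515 -0.32551287  0.65979748] 59.624100652519374 (array([-0.37,  0.01,  4.34]), np.float64(0.004926590714788404))
```

>>> carry_out --deltas '[[[-0.2, 0, 2], 0], [[-0.2, 0, 3.5], 0], [[-0.2, 0, 4.4], 0], [[-0.2, 0, 4.4], 0], [[-0.2, 0, 4.4], 0]]'

```text
time_s: 12.9
position: [428.1, -146.0, 6.4]
eef_rot: [[-0.94, 0.342, 0.001], [0.342, 0.94, -0.0], [-0.001, -0.0, -1.0]]
wrist_force: [0.3, 0.1, 0.3]
opening: 59.9
grip_force: 0.0
```

>>> carry_out --deltas '[[[0, 0, 0], 0], [[0, 0, 0], 0], [[0, 0, 0], 0], [[0, 0, 0], 0], [[0, 0, 0], 0], [[0, 0, 0], 0]]' --fingers 0.15

```text
time_s: 13.5
position: [428.2, -146.3, 6.9]
eef_rot: [[-0.94, 0.342, 0.002], [0.342, 0.94, -0.001], [-0.002, 0.0, -1.0]]
wrist_force: [0.5, 1.7, 7.6]
opening: 36.6
grip_force: 60.0
```

>>> carry_out --deltas '[[[0, 0, -2], 0], [[0, 0, -5], 0], [[0, 0, -8], 0], [[0, 0, -9], 0], [[0, 0, -9], 0], [[0, 0, -9], 0]]'

```text
time_s: 14.1
position: [427.0, -146.0, 95.4]
eef_rot: [[-0.94, 0.342, -0.0], [0.342, 0.94, 0.0], [0.0, 0.0, -1.0]]
wrist_force: [-0.1, 0.4, -0.6]
opening: 36.0
grip_force: 60.4
```

Run:
```python
from h import *
s=get_state();print(s["time_s"],s["position"],s["wrist_force"],s["opening"],s["grip_force"])
print(delta((577,127.5,90),109))
```

```text
14.1 [ 427.03621045 -145.99025138   95.40869514] [-0.08262459  0.442648   -0.57514181] 36.047189786629936 60.409698486328125
(array([-4.73, 30.83,  0.54]), np.float64(-39.023149464766675))
```

>>> carry_out --deltas '[[[-0.6, 4.5, 0], -6], [[-1.3, 9, 0], -12], [[-2, 13.5, 0], -18], [[-2.7, 18, 0], -24], [[-3.4, 22.5, 0], -30], [[-4.1, 27, 0], -36], [[-4.7, 30.8, 0], -39], [[-4.7, 30.8, 0], -39]]'

```text
time_s: 14.9
position: [579.4, 131.4, 93.7]
eef_rot: [[-0.944, -0.33, 0.001], [-0.33, 0.944, 0.002], [-0.001, 0.001, -1.0]]
wrist_force: [0.1, -0.4, -0.9]
opening: 36.6
grip_force: 60.5
```

>>> carry_out --deltas '[[[0, 0, 0], 0], [[0, 0, 2], 0], [[0, 0, 4.5], 0], [[0, 0, 7], 0], [[0, 0, 8], 0], [[0, 0, 8], 0], [[0, 0, 8], 0]]'

```text
time_s: 15.6
position: [577.0, 126.4, 16.0]
eef_rot: [[-0.946, -0.324, -0.0], [-0.324, 0.946, -0.0], [0.0, 0.0, -1.0]]
wrist_force: [-0.5, 0.4, -0.2]
opening: 36.2
grip_force: 60.5
```

>>> carry_out --deltas '[[[0, 0, 0.3], 0], [[0, 0, 0.3], 0], [[0, 0, 0.3], 0]]'

```text
time_s: 15.9
position: [577.5, 127.2, 13.4]
eef_rot: [[-0.946, -0.325, 0.001], [-0.325, 0.946, 0.0], [-0.001, -0.0, -1.0]]
wrist_force: [-0.1, -0.1, -0.5]
opening: 36.7
grip_force: 60.5
```

>>> carry_out --deltas '[[[0, 0, 0], 0], [[0, 0, 0], 0], [[0, 0, 0], 0], [[0, 0, -2], 0], [[0, 0, -5], 0], [[0, 0, -9.5], 0], [[0, 0, -12], 0], [[0, 0, -12], 0]]' --fingers 0.56

```text
time_s: 16.7
position: [580.4, 127.7, 137.4]
eef_rot: [[-0.946, -0.325, 0.009], [-0.325, 0.946, 0.001], [-0.009, -0.002, -1.0]]
wrist_force: [0.2, -0.2, 0.2]
opening: 47.8
grip_force: 0.0
```

Run:
```python
from h import *
s=get_state();print(s["time_s"],s["position"],s["wrist_force"],s["opening"])
for h in (90,109): print(delta((634,-170,125),h))
```

```text
16.7 [580.43186229 127.66846898 137.41984575] [ 0.18798675 -0.16774595  0.19143662] 47.84997984996495
(array([  4.63, -29.89,   1.25]), np.float64(18.984135214159977))
(array([  4.63, -29.89,   1.25]), np.float64(-0.015864785840022932))
```

>>> carry_out --deltas '[[[0.6, -4.3, 0], 5], [[1.3, -8.6, 0], 10], [[2, -12.9, 0], 15], [[2.7, -17.2, 0], 19], [[3.4, -21.5, 0], 19], [[4, -25.8, 0], 19], [[4.7, -29.9, 0], 19], [[4.7, -29.9, 1], 19]]' --fingers 0.65

```text
time_s: 17.5
position: [631.8, -177.1, 122.8]
eef_rot: [[-1.0, 0.005, 0.004], [0.005, 1.0, -0.004], [-0.004, -0.004, -1.0]]
wrist_force: [0.3, 0.7, 0.2]
opening: 55.8
grip_force: 0.0
```

>>> carry_out --deltas '[[[0, 0, 0], 0], [[0, 0, 2], 0], [[0, 0, 4], 0], [[0, 0, 4], 0], [[0, 0, 4], 0]]'

```text
time_s: 18.0
position: [629.2, -169.2, 82.2]
eef_rot: [[-1.0, -0.001, -0.002], [-0.001, 1.0, 0.001], [0.002, 0.001, -1.0]]
wrist_force: [-0.9, 1.0, 0.3]
opening: 55.3
grip_force: 0.0
```

Run:
```python
from h import *
s=get_state();print(s["time_s"],s["position"],s["wrist_force"],s["opening"],delta((635,-170.3,33),90))
c=camera("top"); f=c["frame"]
a=cv2.resize(f[145:230,140:255],(800,591),interpolation=cv2.INTER_CUBIC); cv2.imwrite("pics/cad.png",a)
```

```text
18.0 [ 629.15520158 -169.21921113   82.24736237] [-0.87243666  1.04298799  0.31362316] 55.29117854619339 (array([-0.6 , -0.11,  4.92]), np.float64(0.0680100710942213))
```

View pics/cad.png

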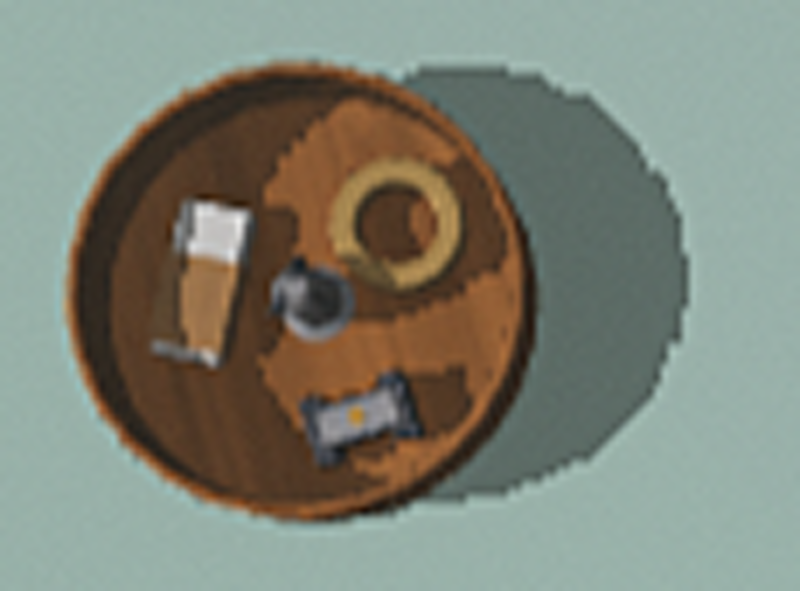

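The picture shows all three lying flat around the stud: eraser (205,285), tape (395,222), sharpener (360,415). Now the lid.

>>> carry_out --deltas '[[[-0.5, -0.1, 0], 0], [[-0.5, -0.1, 2], 0], [[-0.5, -0.1, 4], 0], [[-0.5, -0.1, 4.8], 0], [[-0.5, -0.1, 4.8], 0], [[-0.5, -0.1, 4.8], 0], [[-0.5, -0.1, 4.8], 0]]'

```text
time_s: 18.75
position: [636.0, -172.2, 36.0]
eef_rot: [[-1.0, 0.0, 0.002], [0.0, 1.0, -0.001], [-0.002, -0.001, -1.0]]
wrist_force: [-0.4, -1.2, 0.0]
opening: 55.3
grip_force: 0.0
```

Run:
```python
from h import *
s=get_state();print(s["time_s"],s["position"],s["wrist_force"],s["opening"],delta((635,-170.3,32),90))
```

```text
18.75 [ 635.98801698 -172.24451201   36.04876477] [-0.36936689 -1.19958153  0.02074314] 55.27194980541442 (array([0.1 , 0.19, 0.4 ]), np.float64(-0.021763080035768212))
```

>>> carry_out --deltas '[[[0, 0.1, 0.2], 0], [[0, 0.1, 0.2], 0], [[0, 0.1, 0.2], 0], [[0, 0.1, 0.2], 0], [[0, 0.1, 0.2], 0], [[0, 0.1, 0.2], 0], [[0, 0.1, 0.2], 0]]' --fingers 0.1

```text
time_s: 19.45
position: [635.3, -170.9, 33.4]
eef_rot: [[-1.0, 0.0, 0.001], [0.0, 1.0, -0.0], [-0.001, -0.0, -1.0]]
wrist_force: [0.3, 0.1, 4.6]
opening: 26.3
grip_force: 59.7
```

>>> carry_out --deltas '[[[0, 0, -2], 0], [[0, 0, -4], 0], [[0, 0, -6], 0], [[0, 0, -8], 0], [[0, 0, -8], 0], [[0, 0, -8], 0], [[0, 0, -8], 0]]'

```text
time_s: 20.15
position: [633.7, -170.6, 111.0]
eef_rot: [[-1.0, 0.0, -0.003], [0.0, 1.0, 0.001], [0.003, 0.001, -1.0]]
wrist_force: [-0.3, 0.1, -1.1]
opening: 26.1
grip_force: 59.2
```

Run:
```python
from h import *
s=get_state();print(s["time_s"],s["position"],s["eef_rot"].round(3),s["wrist_force"],s["opening"],s["grip_force"])
print(delta((617.3+s["position"][0]-635,141,114),90))
```

```text
20.15 [ 633.74090765 -170.55038816  111.04011845] [[-1.     0.    -0.003]
 [ 0.     1.     0.001]
 [ 0.003  0.001 -1.   ]] [-0.34054012  0.09117678 -1.12443527] 26.09701766016334 59.23537349925027
(array([ 1.78, 31.15, -0.26]), np.float64(-0.020407498719492878))
```

>>> carry_out --deltas '[[[0.1, 2, 0], 0], [[0.3, 6, 0], 0], [[0.5, 10, 0], 0], [[0.8, 14, 0], 0], [[1, 18, 0], 0], [[1.2, 22, 0], 0], [[1.4, 26, 0], 0], [[1.6, 29, 0], 0]]'

```text
time_s: 20.95
position: [617.3, 122.7, 111.6]
eef_rot: [[-1.0, -0.001, -0.003], [-0.001, 1.0, 0.001], [0.003, 0.001, -1.0]]
wrist_force: [0.7, -0.2, -0.7]
opening: 26.5
grip_force: 59.3
```

>>> carry_out --deltas '[[[0, 1.5, 0], 0], [[0, 2, 0], 0], [[0, 2, 0], 0], [[0, 2, 1], 0], [[0, 2, 2], 0], [[0, 2, 2], 0], [[0, 2, 2], 0], [[0, 2, 2], 0]]'

```text
time_s: 21.75
position: [619.3, 138.5, 92.7]
eef_rot: [[-1.0, 0.001, 0.0], [0.001, 1.0, -0.0], [-0.0, -0.0, -1.0]]
wrist_force: [-0.8, -0.2, -1.4]
opening: 26.2
grip_force: 59.3
```

Run:
```python
from h import *
s=get_state();print(s["time_s"],s["position"],s["wrist_force"],s["opening"],delta((617.5,140.5,91),90))
c=camera("scene"); f=c["frame"]; u,v=proj(c,(617,141,80)).astype(int)
cv2.imwrite("pics/lid.png",cv2.resize(f[v-55:v+65,u-80:u+80],(800,600),interpolation=cv2.INTER_CUBIC))
```

```text
21.75 [619.27317773 138.50108604  92.73826427] [-0.80014902 -0.22305482 -1.41178952] 26.224368128894934 (array([0.18, 0.2 , 0.17]), np.float64(-0.07107827520120225))
```

View pics/lid.png

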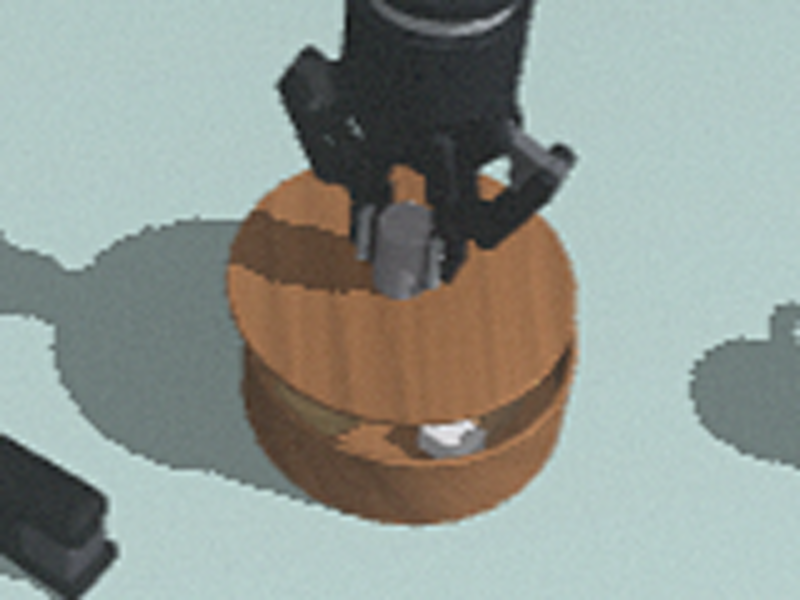

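Lid level above the caddy (disc centre around (400,300)), nearly concentric. Correcting 2 mm and lowering.

>>> carry_out --deltas '[[[0.2, 0.2, 0], 0], [[0.2, 0.2, 0], 0], [[0.2, 0.2, 0.5], 0], [[0.2, 0.2, 1], 0], [[0.2, 0.2, 1.4], 0], [[0.2, 0.2, 1.4], 0], [[0.2, 0.2, 1.4], 0]]'

```text
time_s: 22.5
position: [616.6, 141.3, 78.3]
eef_rot: [[-1.0, 0.0, -0.001], [0.0, 1.0, 0.0], [0.001, 0.0, -1.0]]
wrist_force: [-0.5, 0.5, -1.4]
opening: 26.5
grip_force: 59.3
```

Stud tip is entering the socket without side force. Now to the catches.

>>> carry_out --deltas '[[[0, 0, 0.2], 0], [[0, 0, 0.4], 0], [[0, 0, 0.5], 0], [[0, 0, 0.6], 0], [[0, 0, 0.6], 0], [[0, 0, 0.6], 0]]'

```text
time_s: 23.1
position: [617.8, 142.5, 74.2]
eef_rot: [[-1.0, 0.001, 0.002], [0.001, 1.0, 0.002], [-0.002, 0.002, -1.0]]
wrist_force: [-1.2, 4.8, 6.1]
opening: 26.2
grip_force: 60.2
```

>>> carry_out --deltas '[[[0, 0.15, 0], 0], [[0, 0.15, 0], 0], [[0, 0.15, 0.1], 0], [[0, 0.15, 0.2], 0], [[0, 0.15, 0.2], 0]]'

```text
time_s: 23.6
position: [617.9, 143.8, 71.8]
eef_rot: [[-1.0, 0.001, 0.002], [0.001, 1.0, 0.002], [-0.002, 0.002, -1.0]]
wrist_force: [-1.3, 3.2, 7.2]
opening: 26.2
grip_force: 60.3
```

>>> carry_out --deltas '[[[0, 0.1, 0.1], 0], [[0, 0.1, 0.2], 0], [[0, 0.1, 0.3], 0], [[0, 0.1, 0.4], 0], [[0, 0.1, 0.4], 0]]'

```text
time_s: 24.1
position: [617.0, 143.9, 65.8]
eef_rot: [[-1.0, 0.0, -0.0], [0.0, 1.0, 0.0], [0.0, 0.0, -1.0]]
wrist_force: [1.6, 4.0, -3.4]
opening: 26.2
grip_force: 59.2
```

>>> carry_out --deltas '[[[0, 0, 0.2], 0], [[0, 0, 0.4], 0], [[0, 0, 0.5], 0], [[0, 0, 0.5], 0], [[0, 0, 0.5], 0]]'

```text
time_s: 24.6
position: [617.1, 143.9, 63.4]
eef_rot: [[-1.0, 0.0, 0.001], [0.0, 1.0, 0.0], [-0.001, 0.0, -1.0]]
wrist_force: [-4.5, 4.1, 10.3]
opening: 26.5
grip_force: 60.6
```

>>> carry_out --deltas '[[[0, 0.1, 0.1], 0], [[0, 0.1, 0.1], 0], [[0, 0.1, 0.1], 0], [[0, 0.1, 0.1], 0], [[0, 0.1, 0.1], 0], [[0, 0.1, 0.1], 0]]'

```text
time_s: 25.2
position: [617.2, 144.0, 63.4]
eef_rot: [[-1.0, 0.0, 0.001], [0.0, 1.0, -0.001], [-0.001, -0.001, -1.0]]
wrist_force: [-4.9, 1.5, 16.8]
opening: 26.2
grip_force: 61.3
```

Run:
```python
from h import *
for i in range(2):
    c=camera("scene"); s=get_state();print(s["time_s"],s["position"],s["wrist_force"],s["moment"],s["dq"].round(4))
f=c["frame"]; u,v=proj(c,(617,141,60)).astype(int)
cv2.imwrite("pics/end.png",cv2.resize(f[v-55:v+65,u-80:u+80],(800,600),interpolation=cv2.INTER_CUBIC))
```

```text
25.25 [617.12719676 143.92335008  63.36974934] [-4.75845393  0.6289097  15.57395288] [ 0.12910817  0.66141109 -0.01948686] [ 0.0004 -0.0002  0.0002 -0.001  -0.0002 -0.0001]
25.3 [617.15699183 143.94741405  63.4022511 ] [-5.41493811  1.94961103 16.29978564] [ 0.11967221  0.67402944 -0.08207291] [-0.001  -0.0004  0.0013 -0.0009  0.0007 -0.0016]
```

View pics/end.png

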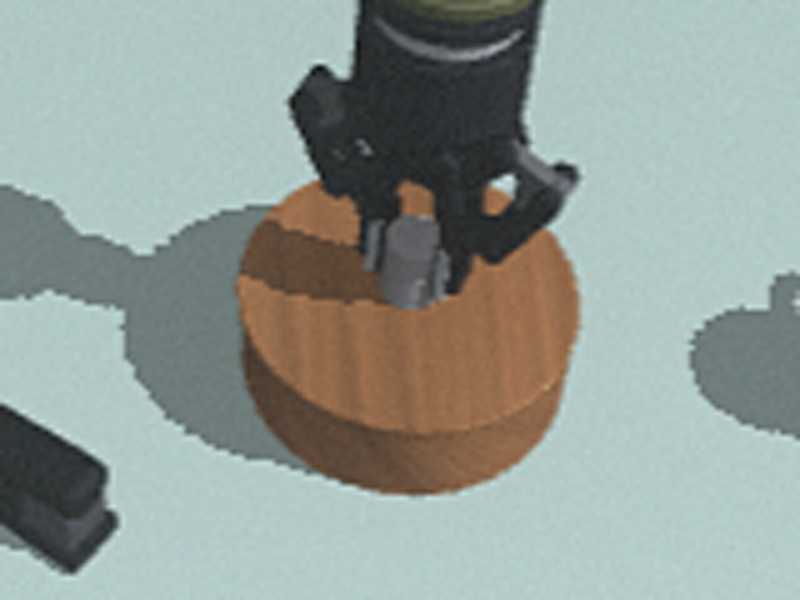

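The lid sits flush and level on the rim, with no gap (its edge runs along about row 430). The height of 63.4 matches home exactly. I'll ease to about 10 N and hand in.

>>> carry_out --deltas '[[[0, 0, -0.1], 0], [[0, 0, -0.1], 0], [[0, 0, -0.1], 0], [[0, 0, -0.1], 0], [[0, 0, -0.1], 0]]'

```text
time_s: 25.8
position: [617.1, 144.0, 63.4]
eef_rot: [[-1.0, 0.0, 0.001], [0.0, 1.0, -0.001], [-0.001, -0.001, -1.0]]
wrist_force: [-3.2, 1.7, 11.1]
opening: 26.5
grip_force: 60.6
```

```bash
python3 -c "from cell import *; print(hand_in())"
```

```text
the job is handed in; nothing more can be done
None
```

I handed the job in at about 26 s: the eraser, sharpener and tape lie in the caddy, and the lid is clicked home, flat on the rim. The gripper is still pushing down on it with about 11 N; the hand-in gave no verdict.

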